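Find the stamped carton and slide it to the serving line

TASK

One of the two black tea cartons has a round white and blue stamp underneath. Without grasping or lifting anything, push each carton over backwards with the fingers, away from you, so that it lies on its back and shows its underside; once both are down, gently push the stamped one straight on until the middle of its far end lies on the white tape, and leave the other lying short of the tape. Do not disturb the small tin that stands between them.

Things in the scene. Friction and masses are not known exactly. Their poses are not given: they have to be found in the camera images.
- carton_a: Black cardboard tea carton, 63 (x) x 73 (y) x 130 (z) mm, about 0.25 kg, closed, standing upright at the start on the wooden board. Origin: centre of its underside. Own z points from the underside to the top end, own x points away from the robot within about 15 degrees, own y to the left. The two cartons look alike from outside; one of them, in either place, has a stamp underneath.
- carton_b: Black cardboard tea carton, 63 (x) x 73 (y) x 130 (z) mm, about 0.25 kg, closed, standing upright at the start on the wooden board. Origin: centre of its underside. Own z points from the underside to the top end, own x points away from the robot within about 15 degrees, own y to the left. The two cartons look alike from outside; one of them, in either place, has a stamp underneath.
- stamp (a point): Centre of the round stamp, 56 mm across, white with a blue ring and a blue dot, in the middle of the underside of one of the two cartons (it coincides with that carton's origin and moves with it). Hidden until that carton is tipped.
- carton_a_heel (a point): Middle of the bottom edge on the side of carton_a away from the robot, at (31.5, 0, 0) mm in the carton's frame: the edge it tips over. It stays down on the board when the carton is tipped back and when it is slid.
- carton_b_heel (a point): Middle of the bottom edge on the side of carton_b away from the robot, at (31.5, 0, 0) mm in the carton's frame: the edge it tips over. It stays down on the board when the carton is tipped back and when it is slid.
- carton_a_top (a point): Centre of the top end of carton_a, at (0, 0, 130) mm in the carton's frame. Once the carton lies on its back this end is the far, leading end, and the point is 31.5 mm above the board.
- carton_b_top (a point): Centre of the top end of carton_b, at (0, 0, 130) mm in the carton's frame. Once the carton lies on its back this end is the far, leading end, and the point is 31.5 mm above the board.
- tape_line: Flat strip of white tape across the far part of the board, 25 mm wide (own x, pointing away from the robot), 560 mm long (own y); it cannot be felt. Origin: centre of the strip, on the board's top.
- hob_cover: Fixed flat wooden board lying over the hob, 500 (x) x 580 (y) x 18 mm; its top is at z = 0.018. Origin: centre of its underside. Cartons, tape and small things are on it.
- tin: Small food tin, 57 mm diameter, 72 mm tall, standing between the two cartons; to be left alone. Origin: centre of its underside.

How it is judged:
On the way, in this order (a step that is already met when the one before it is completed fails the run):
1. one carton lies on its back (((angle between carton_a's own z axis and vertical between 1.4 and 1.75 rad and height (world z) of carton_a_heel below 0.033 m and height (world z) of carton_a_top below 0.068 m and linear speed of carton_a below 0.03 m/s) or (angle between carton_b's own z axis and vertical between 1.4 and 1.75 rad and height (world z) of carton_b_heel below 0.033 m and height (world z) of carton_b_top below 0.068 m and linear speed of carton_b below 0.03 m/s))), for 0.2 s.
2. both cartons lie on their backs (angle between carton_a's own z axis and vertical between 1.4 and 1.75 rad and height (world z) of each of carton_a_heel, carton_b_heel below 0.033 m and height (world z) of each of carton_a_top, carton_b_top below 0.068 m and linear speed of each of carton_a, carton_b below 0.03 m/s and angle between carton_b's own z axis and vertical between 1.4 and 1.75 rad), for 0.2 s.
3. the middle of the far end of the stamped carton is on the tape (angle between carton_a's own z axis and vertical between 1.4 and 1.75 rad and height (world z) of carton_a_heel below 0.033 m and height (world z) of carton_a_top below 0.068 m and linear speed of carton_a below 0.03 m/s and x of carton_a_top in the frame of tape_line between -0.016 and 0.016 m and y of carton_a_top in the frame of tape_line between -0.28 and 0.28 m), for 0.2 s.
At the end, for the whole second after the job is handed in: Both cartons lie still on their backs, top ends away from the robot (within 10 degrees of flat); the middle of the stamped one's top end is on the tape (within 16 mm of its centre line and within its length); the other's top end is short of the tape (all of step 3 and angle between carton_b's own z axis and vertical between 1.4 and 1.75 rad and height (world z) of carton_b_heel below 0.033 m and height (world z) of carton_b_top below 0.068 m and linear speed of carton_b below 0.03 m/s and x of carton_b_top in the frame of tape_line below -0.016 m); the robot touches nothing.
It fails at once if a carton is lifted or falls another way than backwards: its far bottom edge rises more than 25 mm off the board (height (world z) of any of carton_a_heel, carton_b_heel above 0.043 m).
It fails at once if a carton is squeezed or rammed with more than 25 N (contact force between the fingers and carton_a above 25 N or contact force between the fingers and carton_b above 25 N).
It fails at once if the unstamped carton reaches the tape (not (x of carton_b_top in the frame of tape_line below -0.016 m)).
It fails at once if the tin is moved by more than 20 mm, or tipped (distance of tin from where it was at the start of the episode above 0.02 m or angle between tin's own z axis and vertical above 0.3 rad).
It also fails if it takes over 61 s, if anything falls off the work surface, if the arm or the gripper's body presses on something with over 40 N, if the wrist force passes 120 N, or if a joint passes its speed limit or range.

ROBOT

A 6-joint arm with a two-finger parallel gripper is mounted at the origin on a cart in front of the work surface, level with it; the furniture and walls round the work are solid. World frame = base frame: x ahead of the robot, y to its left, z up, the work surface at z = 0. Lengths are in m, angles in rad, forces in N, time in s.
With the tool pointing down it reaches from about 0.375 to 0.9 m from the base axis. Payload 3.1 kg.
Tool frame: the origin (TCP) lies midway between the tips of the shut fingers; the grasp point (between the pads) lies 19 mm behind it (pinch_z is the distance from the TCP to the grasp point, in m); z points along the fingers, y is the line along which they close (so a half turn about z gives the same grasp; the last joint's range is limited). The gripper opens to 85 mm and grips with 20 to 120 N. Pads are 22 mm wide; open, the fingers measure 114 mm over their backs; the gripper's body (76 mm by 85 mm) begins 54 mm behind the grasp point. The pads swing forward as they close: fully open they stand 13 mm farther back than shut.
Start: joints at [-1.308, 0.527, 1.433, -0, 1.181, -0.178], TCP at [0.267, -0.565, 0.231] pointing down, gripper open.
Joint ranges: [-3.08, 3.08], [-0.75, 2.2], [0.22, 2.44], [-1.43, 4.57], [0, 2.65], [-2.85, 2.85]. Speed limits (rad/s): [2.79, 2.79, 3.14, 3.14, 3.14, 3.14].

INTERFACE

Orientations are given as a unit quaternion [x, y, z, w].
In Python, from station import sense, snapshot, camera_params, sign_off, pinch_z gives the robot as it stands. The module is installed in compiled form; this text tells all that it offers.
- The arm moves only by the shell command python3 -m handwheel 'ROWS' [FORCE]. ROWS is JSON, a list that holds one entry, the list of rows, each a list of 7 numbers: the turn, a rotation vector about the tool's x, y, z in degrees, then the shift along the tool's x, y, z in m, then the opening, from 0 (shut) to 1 (fully open). A call has 1 to 20 rows; each row shifts and turns the commanded pose from where the row before left it, along the tool's axes as they then stand; what a row does not reach is not made up. A row lasts 1/8 s, in which the tool goes at most 62.5 mm and 10.7 degrees, less where a joint would pass 70% of its speed; a pose out of reach is approached as far as the arm can. A call with a gripper value outside its range is refused whole. The fingers move at their own pace and stop on an object; FORCE is the grip in N (left out, the last holds). Time passes only in rows, so rows that do not move let the fingers close. It gives the time, the measured TCP pose, the force, the opening and the grip force at its end, in the units of the state.
- sense(): the state, without advancing time (a new reading comes with each control period).
- snapshot(name): name is "scene" or "top" or "wrist"; returns the picture (480x640x3 uint8, red, green, blue); there is no depth.
- camera_params(name): a dict with "fx", "fy", "cx", "cy" (pixels), "k1" (the pictures are not rectified: a ray, as slopes to the right and down, at radius r is drawn at 1 + k1 r^2 times it, then the intrinsics apply), "world_to_cam" (4x4, takes a point from world to camera coordinates); the wrist camera has in their place "mount" (4x4, takes a point from camera to tool coordinates, whose origin is the TCP and whose axes are the flange's). Camera axes: x right, y down, z forward; pixel columns grow to the right and rows downward; lengths in m; the calibration is good to about 2 mm. A picture is of the moment at which its call begins: read the wrist's pose just before it. camera_params takes no time and is no camera call.
- sign_off(): hands the job in; it is judged then, once.
The state is a dict: "t": time; "q": joint angles; "qd": joint speeds; "tau": joint torques, N m; "tcp_pos": TCP position; "tool_rot": TCP orientation; "force": force on the tool from outside, world axes, zero at the start; "ft_torque": the same for the moment, N m; "finger_gap": opening from 0.0 (shut) to 1.0 (fully open); "gripper_force": force on a finger pad.
Only numpy, scipy, OpenCV 4.12 (cv2) and the standard library are available. Lean on these libraries where they do the work, as an engineer would, in place of code of your own. Each camera call takes 0.05 s, during which the arm holds its last target. There are 200 camera calls.

## Working session

There is one attempt and no reset: what is moved stays moved. The work goes in short steps, Python scripts to look and compute and a shell command to move; the robot and the scene stay as the last step left them, time stands still between calls to the robot, and variables do not carry over. Pictures are saved under pics/ and viewed, at most 13 in all, crops included, and the job is handed in when it is done.

```bash
mkdir -p pics
python3 - <<'E'
from station import *
import cv2,numpy as np
s=sense();print(s['t'],s['tcp_pos'],s['tool_rot'],s['finger_gap'],pinch_z)
ims=[]
for n in("scene","top"):
    im=snapshot(n);cv2.imwrite(f'pics/{n}0.png',im[:,:,::-1])
    p=camera_params(n);print(n,p)
E
```

```text
0.0 [ 0.26652991 -0.56455893  0.23034103] [ 9.75803784e-01  2.18645506e-01 -3.72971539e-05 -1.05639856e-03] 0.9990653235510735 0.0187
scene {'fx': 545.934067503781, 'fy': 545.934067503781, 'cx': 320.5689290017868, 'cy': 240.90959748400434, 'k1': 0.03712632905601571, 'world_to_cam': array([[-0.54237775, -0.84011512,  0.00574102,  0.40486713],
       [-0.44165846,  0.27930807, -0.85259885,  0.31703669],
       [ 0.71467768, -0.46496622, -0.52253443,  0.58404837],
       [ 0.        ,  0.        ,  0.        ,  1.        ]])}
top {'fx': 510.68434138303314, 'fy': 510.68434138303314, 'cx': 313.3146758141956, 'cy': 232.4733648038694, 'k1': 0.02814205159278342, 'world_to_cam': array([[-0.00690463, -0.99976812,  0.02039678,  0.10623456],
       [-0.99678536,  0.00525301, -0.07994597,  0.58354892],
       [ 0.07982029, -0.02088321, -0.99659049,  0.9392801 ],
       [ 0.        ,  0.        ,  0.        ,  1.        ]])}
```

View pics/top0.png

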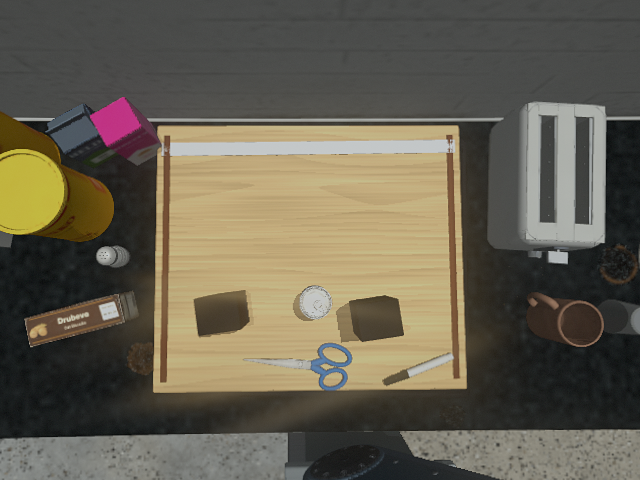

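View pics/scene0.png

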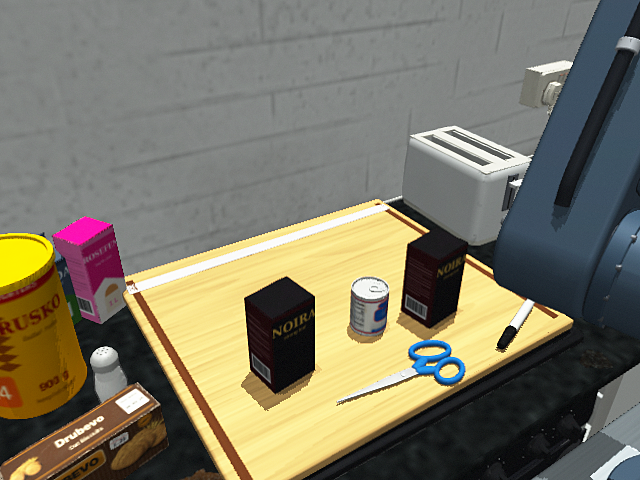

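The top view shows the cartons at about (222,313) and (376,318), the tin at (315,302) and the tape along row 147. The scene view shows both cartons upright, with scissors and a pen in front of them. Next I'll enlarge the cartons with the contrast raised.

```bash
cat > h.py <<'E'
from station import *
import cv2,numpy as np
from scipy.spatial.transform import Rotation as R
def ray(p,uv,z,W=None):
    K=np.array([[p['fx'],0,p['cx']],[0,p['fy'],p['cy']],[0,0,1]])
    d=cv2.undistortPoints(np.array(uv,float).reshape(-1,1,2),K,np.array([p['k1'],0,0,0]))[:,0]
    W=p['world_to_cam'] if W is None else W
    C=np.linalg.inv(W);d=np.c_[d,np.ones(len(d))]@C[:3,:3].T
    o=C[:3,3];return o+d*((z-o[2])/d[:,2])[:,None]
E
python3 - <<'E'
from h import *
im=cv2.imread('pics/top0.png')
c=np.hstack([cv2.resize(im[280:350,x:x+70],None,fx=5.5,fy=5.5,interpolation=2) for x in(185,337)])
cv2.imwrite('pics/c0.png',np.clip(c.astype(float)*2.5,0,255).astype(np.uint8))
p=camera_params('top');print('cam',np.linalg.inv(p['world_to_cam'])[:3,3])
m=(im.max(2)<70).astype(np.uint8);m[:,:170]=0;m[:,445:]=0;m[:270]=0;m[350:]=0
for k in cv2.findContours(m,0,2)[0]:
    if cv2.contourArea(k)>800:
        a=cv2.approxPolyDP(cv2.convexHull(k),2,True)[:,0];print(a.tolist());print(ray(p,a,.148).round(3).tolist())
print('tape',ray(p,[[170,149],[450,146]],.018).round(3), 'tin',ray(p,[[315,302]],.09).round(3))
E
```

```text
cam [0.50743292 0.12275972 0.98056316]
tape [[ 0.745  0.374  0.018]
 [ 0.75  -0.161  0.018]] tin [[0.458 0.102 0.09 ]]
```

View pics/c0.png

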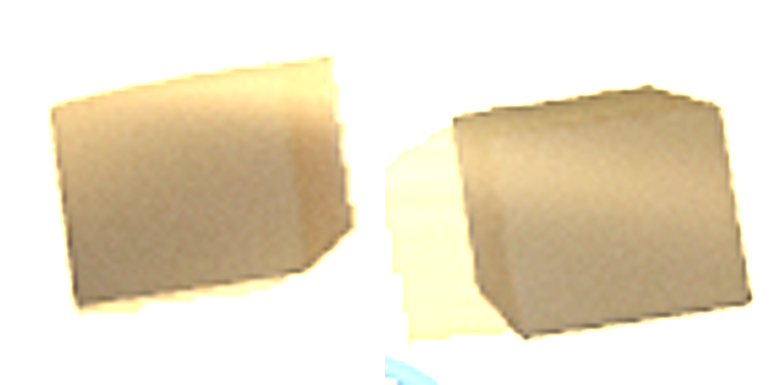

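The crop shows the near top edges clearly. The left carton's runs from (199.5,335.5) to (240.1,329.1), with its far-left corner at (195,299.5). The right carton's runs from (362.5,341.3) to (403.4,334.9), with its far-right corner at (397.9,299).

Run:
```python
from h import *
p=camera_params('top')
for n,a in(('L',[[199.5,335.5],[240.1,329.1],[195,299.5]]),('R',[[362.5,341.3],[403.4,334.9],[397.9,299]])):
    P=ray(p,a,.148)[:,:2]; e=P[0]-P[1]; f=P[2]-(P[0] if n=='L' else P[1])
    y1=np.degrees(np.arctan2(-e[0],e[1]));y2=np.degrees(np.arctan2(f[1],f[0]))
    y=np.radians((y1+y2)/2);x=np.array([np.cos(y),np.sin(y)]);m=(P[0]+P[1])/2
    print(n,'w',np.linalg.norm(e),'d',np.linalg.norm(f),'yaw',y1,y2,'near mid',m.round(4),'heel',(m+.063*x).round(4),'top lying',(m+.193*x).round(4))
s=sense();print(R.from_quat(s['tool_rot']).as_matrix().round(3),camera_params('wrist')['mount'].round(3))
print('scissors,pen',ray(p,[[333,343],[333,388],[352,350],[245,360],[386,382],[452,357]],.025).round(3))
```

```text
L w 0.06525175310676236 d 0.05768936401569085 yaw 8.264717812454386 7.8910146123386715 near mid [0.4145 0.2562] heel [0.4769 0.265 ] top lying [0.6056 0.2833]
R w 0.06690016724342768 d 0.05796319094271802 yaw 8.273803645738795 7.573064682515562 near mid [ 0.4028 -0.0057] heel [0.4652 0.003 ] top lying [0.594  0.0209]
[[ 0.904  0.427 -0.   ]
 [ 0.427 -0.904  0.002]
 [ 0.    -0.002 -1.   ]] [[-0.    -0.951 -0.308  0.078]
 [ 1.    -0.    -0.001 -0.   ]
 [ 0.    -0.308  0.951 -0.144]
 [ 0.     0.     0.     1.   ]]
scissors,pen [[ 0.379  0.068  0.025]
 [ 0.298  0.069  0.025]
 [ 0.366  0.033  0.025]
 [ 0.35   0.23   0.025]
 [ 0.308 -0.029  0.025]
 [ 0.352 -0.152  0.025]]
```

```bash
python3 -m handwheel '[[[0,0,8.65,0,0,0,0.45],[0,0,8.65,0,0,0,0.45],[0,0,0,0.019,-0.0534,0,0.45],[0,0,0,0.019,-0.0534,0,0.45],[0,0,0,0.019,-0.0534,0,0.45],[0,0,0,0.019,-0.0534,0,0.45],[0,0,0,0.019,-0.0534,0,0.45],[0,0,0,0.019,-0.0534,0,0.45],[0,0,0,0.019,-0.0534,0,0.45],[0,0,0,0.019,-0.0534,0,0.45],[0,0,0,0.019,-0.0534,0,0.45],[0,0,0,0.019,-0.0534,0,0.45],[0,0,0,0,0,0,0.45],[0,0,0,0,0,0,0.45]]]'
python3 - <<'E'
from h import *
s=sense();print(R.from_quat(s['tool_rot']).as_matrix().round(3))
im=snapshot('wrist')[:,:,::-1];cv2.imwrite('pics/w1.png',im)
E
```

```text
t: 1.85
tcp_pos: [0.3809, -0.0101, 0.2313]
tool_rot: [0.998, 0.07, -0.0, 0.0]
force: [-0.0, -0.6, -0.3]
finger_gap: 0.449
gripper_force: 0.0
[[ 0.99  0.14 -0.  ]
 [ 0.14 -0.99 -0.  ]
 [-0.    0.   -1.  ]]
```

View pics/w1.png

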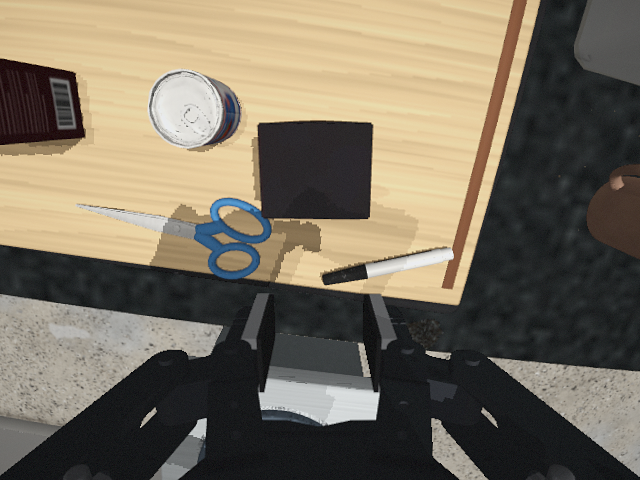

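The wrist view shows the right carton's top spanning columns 260–371, with its near edge at row 218. It is square to the tool and centred between the fingers.

```bash
cat >> h.py <<'E'
def wristW():
    s=sense();T=np.eye(4);T[:3,:3]=R.from_quat(s['tool_rot']).as_matrix();T[:3,3]=s['tcp_pos']
    return np.linalg.inv(T@camera_params('wrist')['mount']),T
E
python3 - <<'E'
from h import *
W,T=wristW();P=ray(camera_params('wrist'),[[262,217],[370,219],[371,122],[259,122],[190,108]],.148,W)
print(P.round(4));print('tool',((P-T[:3,3])@T[:3,:3]).round(4))
E
```

```text
[[ 0.3953  0.0277  0.148 ]
 [ 0.4036 -0.0413  0.148 ]
 [ 0.4626 -0.0313  0.148 ]
 [ 0.4535  0.035   0.148 ]
 [ 0.4562  0.0767  0.148 ]]
tool [[ 0.0195 -0.0362  0.0832]
 [ 0.0182  0.0334  0.0833]
 [ 0.0781  0.0316  0.0833]
 [ 0.0781 -0.0354  0.0832]
 [ 0.0866 -0.0763  0.0832]]
```

```bash
python3 -m handwheel '[[[0,0,0,-0.003,0,0.02,0.45],[0,0,0,0,0,0.03,0.45],[0,0,0,0,0,0.03,0.45],[0,0,0,0,0,0.025,0.45],[0,0,0,0,0,0.006,0.45],[0,0,0,0,0,0,0.45]]]'
python3 -m handwheel '[[[0,0,0,0.004,0,0,0.45],[0,0,0,0.004,0,0,0.45],[0,0,0,0.004,0,0,0.45],[0,0,0,0.004,0,0,0.45],[0,0,0,0.004,0,0,0.45],[0,0,0,0.004,0,0,0.45]]]'
```

```text
t: 2.65
tcp_pos: [0.3781, -0.0115, 0.1203]
tool_rot: [0.998, 0.068, -0.0, -0.0]
force: [1.0, 0.4, 0.8]
finger_gap: 0.452
gripper_force: 0.0
t: 3.4
tcp_pos: [0.402, -0.007, 0.1203]
tool_rot: [0.998, 0.069, -0.0, -0.0]
force: [-0.4, 0.0, -0.7]
finger_gap: 0.456
gripper_force: 0.4
```

```bash
python3 -m handwheel '[[[0,0,0,0.004,0,0,0.45],[0,0,0,0.004,0,0,0.45],[0,0,0,0.004,0,0,0.45],[0,0,0,0.004,0,0,0.45],[0,0,0,0.004,0,0,0.45],[0,0,0,0,0,0,0.45]]]'
python3 - <<'E'
from h import *
a=snapshot('scene')[:,:,::-1][200:400,220:520];cv2.imwrite('pics/s2.png',cv2.resize(a,None,fx=2,fy=2))
E
```

```text
t: 4.15
tcp_pos: [0.4221, -0.0045, 0.1203]
tool_rot: [0.998, 0.069, 0.0, 0.0]
force: [0.6, 0.2, 0.2]
finger_gap: 0.445
gripper_force: 0.0
```

View pics/s2.png

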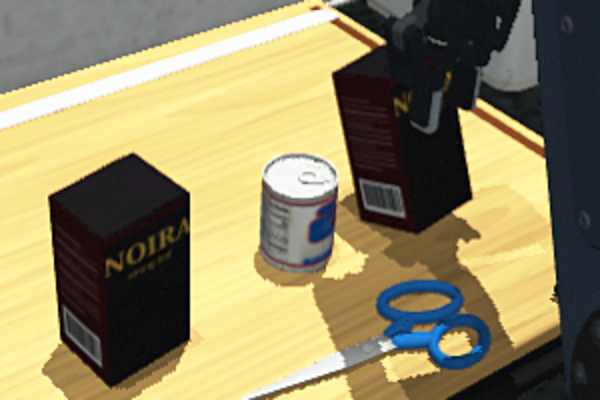

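The right carton (crop about (400,150)) is tilting backwards on its heel and isn't sliding, so I'll keep pushing.

```bash
python3 -m handwheel '[[[0,0,0,0.005,0,0,0.45],[0,0,0,0.005,0,0,0.45],[0,0,0,0.005,0,0,0.45],[0,0,0,0.005,0,0,0.45],[0,0,0,0.005,0,0,0.45],[0,0,0,0.005,0,0,0.45],[0,0,0,0.005,0,0,0.45],[0,0,0,0,0,0,0.45],[0,0,0,0,0,0,0.45],[0,0,0,0,0,0,0.45],[0,0,0,0,0,0,0.45]]]'
python3 - <<'E'
from h import *
a=snapshot('scene')[:,:,::-1][200:400,220:520];cv2.imwrite('pics/s3.png',cv2.resize(a,None,fx=2,fy=2))
E
```

```text
t: 5.58
tcp_pos: [0.4561, 0.0004, 0.1203]
tool_rot: [0.998, 0.069, -0.0, -0.0]
force: [0.6, -0.6, -0.6]
finger_gap: 0.452
gripper_force: 0.0
```

View pics/s3.png

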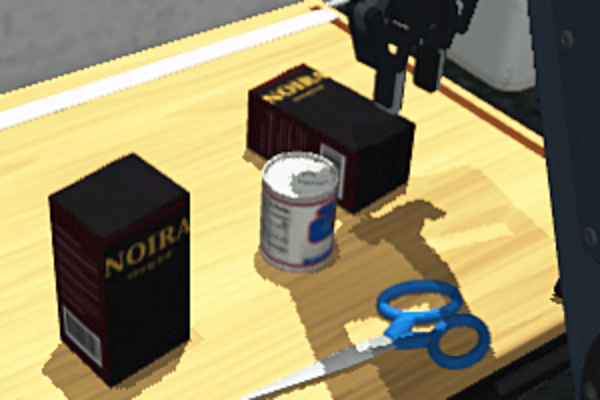

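The right carton lies on its back, and its underside near (385,165) in the crop is plain black, so the left carton carries the stamp. Next I move behind the left carton.

```bash
python3 -m handwheel '[[[0,0,0,0,0,-0.055,0.45],[0,0,0,0,0,-0.055,0.45],[0,0,0,-0.009,-0.0518,0,0.45],[0,0,0,-0.009,-0.0518,0,0.45],[0,0,0,-0.009,-0.0518,0,0.45],[0,0,0,-0.009,-0.0518,0,0.45],[0,0,0,-0.009,-0.0518,0,0.45],[0,0,0,0,0,0,0.45],[0,0,0,0,0,0,0.45]]]'
python3 - <<'E'
from h import *
im=snapshot('wrist')[:,:,::-1];W,T=wristW()
cv2.imwrite('pics/w4.png',im)
E
```

```text
t: 6.75
tcp_pos: [0.3757, 0.2505, 0.2302]
tool_rot: [0.998, 0.07, -0.0, 0.0]
force: [-0.1, -1.1, 0.9]
finger_gap: 0.45
gripper_force: 0.0
```

View pics/w4.png

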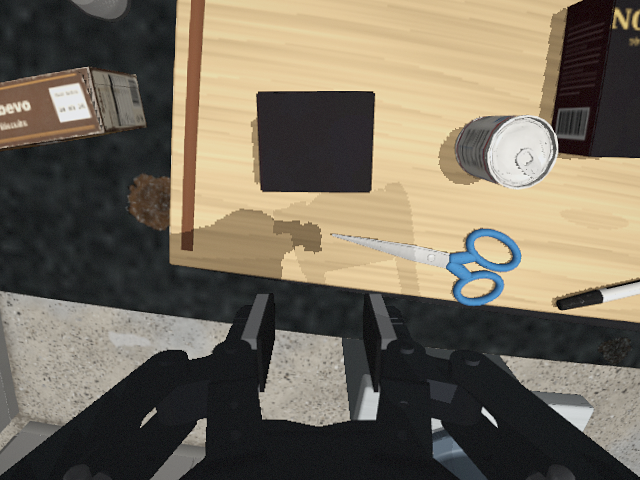

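The carton is square to the tool and centred, at columns 260–372 with its near edge at row 191, roughly 35 mm ahead of the TCP.

```bash
python3 -m handwheel '[[[0,0,0,0,0,0.04,0.45],[0,0,0,0,0,0.04,0.45],[0,0,0,0,0,0.03,0.45],[0,0,0,0.008,0,0,0.45],[0,0,0,0.008,0,0,0.45],[0,0,0,0.004,0,0,0.45],[0,0,0,0.004,0,0,0.45],[0,0,0,0.004,0,0,0.45],[0,0,0,0.004,0,0,0.45],[0,0,0,0.004,0,0,0.45],[0,0,0,0.004,0,0,0.45],[0,0,0,0.004,0,0,0.45],[0,0,0,0.004,0,0,0.45],[0,0,0,0.004,0,0,0.45],[0,0,0,0.004,0,0,0.45]]]'
python3 -m handwheel '[[[0,0,0,0.005,0,0,0.45],[0,0,0,0.005,0,0,0.45],[0,0,0,0.005,0,0,0.45],[0,0,0,0.005,0,0,0.45],[0,0,0,0.005,0,0,0.45],[0,0,0,0.005,0,0,0.45],[0,0,0,0.005,0,0,0.45],[0,0,0,0,0,0,0.45],[0,0,0,0,0,0,0.45],[0,0,0,0,0,0,0.45],[0,0,0,0,0,-0.05,0.45],[0,0,0,-0.05,0,-0.05,0.45],[0,0,0,-0.05,0,0,0.45],[0,0,0,0,0,0,0.45]]]'
python3 - <<'E'
from h import *
cv2.imwrite('pics/top5.png',snapshot('top')[:,:,::-1])
cv2.imwrite('pics/s5.png',snapshot('scene')[:,:,::-1])
E
```

```text
t: 8.68
tcp_pos: [0.4317, 0.2585, 0.1203]
tool_rot: [0.998, 0.069, 0.0, -0.0]
force: [0.4, -1.3, 0.7]
finger_gap: 0.45
gripper_force: 0.2
t: 10.42
tcp_pos: [0.3675, 0.2493, 0.2146]
tool_rot: [0.998, 0.07, -0.002, 0.001]
force: [-0.2, 0.4, -0.7]
finger_gap: 0.449
gripper_force: 0.0
```

View pics/top5.png

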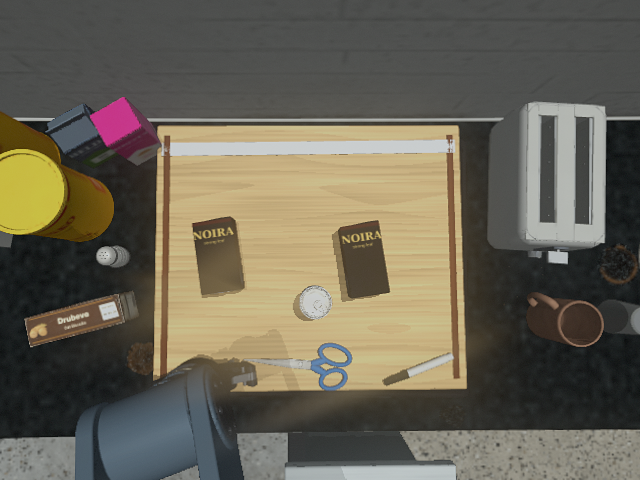

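Both cartons are down. The left one's top face has corners near (193,221), (235,217), (244,291) and (203,297). Next I confirm the stamp and compute the push distance.

Run:
```python
from h import *
im=cv2.imread('pics/top5.png');p=camera_params('top')
m=(im.max(2)<110).astype(np.uint8);m[:,:172]=0;m[:,300:]=0;m[:205]=0;m[310:]=0
m=cv2.morphologyEx(m,cv2.MORPH_OPEN,np.ones((9,9)))
k=max(cv2.findContours(m,0,2)[0],key=cv2.contourArea)
b=cv2.boxPoints(cv2.minAreaRect(k));P=ray(p,b,.081)
print(b.round(1).tolist());print(P.round(4).tolist())
# tape centre line
t=(im.min(2)>190)
c=[(x,np.mean(np.nonzero(t[130:165,x])[0])+130) for x in range(180,440,10) if t[130:165,x].sum()>4]
Q=ray(p,c,.018);f=np.polyfit(Q[:,1],Q[:,0],1);print('tape x=',f)
for y in(.26,.285,.3):print(y,np.polyval(f,y))
a=cv2.imread('pics/s5.png')[200:400,220:520];cv2.imwrite('pics/s5c.png',cv2.resize(a,None,fx=2,fy=2))
```

```text
[[194.60000610351562, 237.8000030517578], [236.60000610351562, 234.1999969482422], [240.89999389648438, 283.8999938964844], [198.89999389648438, 287.5]]
[[0.5712, 0.3123, 0.081], [0.5772, 0.239, 0.081], [0.49, 0.2311, 0.081], [0.4844, 0.3039, 0.081]]
tape x= [-0.00946085  0.74895307]
0.26 0.7464932459840679
0.285 0.7462567246999687
0.3 0.7461148119295092
```

View pics/s5c.png

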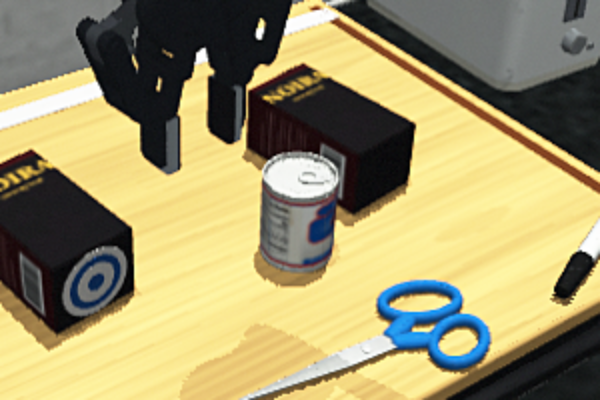

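The stamp is on the left carton, at crop (95,283).

Run:
```python
from h import *
p=camera_params('top')
P=ray(p,[[193,221],[235,216.5],[244,291.5],[203,297.5]],.081)
f=(P[0]+P[1])/2;n=(P[2]+P[3])/2
print(P.round(4).tolist(),f,n,np.linalg.norm(f-n),np.degrees(np.arctan2(*(f-n)[[1,0]])))
T=wristW()[1];print('near,far in tool',((np.array([n,f])-T[:3,3])@T[:3,:3]).round(4),T[:3,3])
```

```text
[[0.6008, 0.3155, 0.081], [0.6085, 0.242, 0.081], [0.4768, 0.2256, 0.081], [0.4671, 0.2966, 0.081]] [0.60467262 0.27873918 0.081     ] [0.47192273 0.26108165 0.081     ] 0.13391908417458226 7.576636144242032
near,far in tool [[0.0996 0.0033 0.1341]
 [0.2335 0.0043 0.1342]] [0.37266001 0.25045593 0.21490939]
```

```bash
python3 -m handwheel '[[[0,0,0,0.04,0.003,0,0.45],[0,0,0,0,0,0.05,0.45],[0,0,0,0,0,0.05,0.45],[0,0,0,0,0,0.05,0.45],[0,0,0,0,0,0.025,0.45],[0,0,0,0,0,0,0.45],[0,0,0,0.012,0,0,0.45],[0,0,0,0.012,0,0,0.45],[0,0,0,0.01,0,0,0.45],[0,0,0,0.005,0,0,0.45],[0,0,0,0.004,0,0,0.45],[0,0,0,0.004,0,0,0.45],[0,0,0,0.004,0,0,0.45],[0,0,0,0.004,0,0,0.45],[0,0,0,0.004,0,0,0.45],[0,0,0,0.004,0,0,0.45]]]'
python3 -m handwheel '[[[0,0,0,0.005,0,0,0.45],[0,0,0,0.005,0,0,0.45],[0,0,0,0.005,0,0,0.45],[0,0,0,0.005,0,0,0.45],[0,0,0,0.005,0,0,0.45],[0,0,0,0.005,0,0,0.45],[0,0,0,0.005,0,0,0.45],[0,0,0,0.005,0,0,0.45],[0,0,0,0.005,0,0,0.45],[0,0,0,0.005,0,0,0.45],[0,0,0,0.005,0,0,0.45],[0,0,0,0.005,0,0,0.45],[0,0,0,0.005,0,0,0.45],[0,0,0,0.005,0,0,0.45],[0,0,0,0.005,0,0,0.45],[0,0,0,0.005,0,0,0.45],[0,0,0,0.002,0,0,0.45],[0,0,0,0,0,0,0.45]]]'
python3 - <<'E'
from h import *
a=snapshot('top')[:,:,::-1];cv2.imwrite('pics/top6.png',a);cv2.imwrite('pics/top6c.png',cv2.resize(a[120:320,150:420],None,fx=2.9,fy=2.9))
E
```

```text
t: 12.52
tcp_pos: [0.4751, 0.2616, 0.0394]
tool_rot: [0.998, 0.069, -0.0, 0.0]
force: [-0.6, 0.3, -0.3]
finger_gap: 0.454
gripper_force: 0.0
t: 14.78
tcp_pos: [0.5569, 0.273, 0.0396]
tool_rot: [0.998, 0.069, 0.001, -0.0]
force: [0.3, -0.4, 0.1]
finger_gap: 0.452
gripper_force: 0.0
```

View pics/top6c.png

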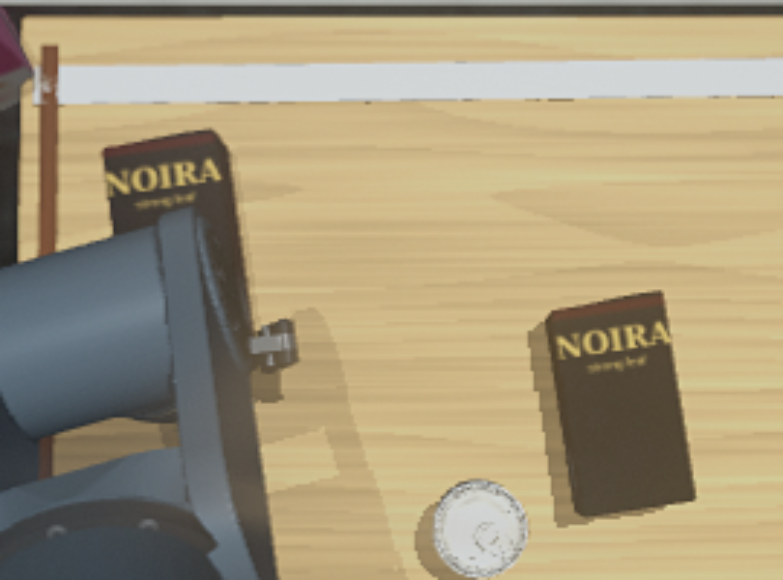

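The carton has slid straight. Its far top edge in the crop runs from (105,150) to (212,130), still short of the tape.

Run:
```python
from h import *
p=camera_params('top')
c=np.array([[105,149],[212,130.5],[547,313],[662,292]])/2.9+[150,120]
P=ray(p,c,.081);print(P.round(4).tolist(),((P[0]+P[1])/2).round(4),((P[2]+P[3])/2).round(4))
T=wristW()[1];print(T[:3,3], 'far from fingers:',((P[0]+P[1])/2-T[:3,3])@T[:3,:3])
```

```text
[[0.6893, 0.3284, 0.081], [0.7006, 0.2635, 0.081], [0.5873, 0.059, 0.081], [0.5999, -0.0115, 0.081]] [0.6949 0.2959 0.081 ] [0.5936 0.0238 0.081 ]
[0.55681526 0.27303996 0.03964007] far from fingers: [ 0.14002407 -0.00355937 -0.04118431]
```

Far end = TCP + 140 mm, which agrees with 130 + 11 mm. It needs 50 mm more.

```bash
python3 -m handwheel '[[[0,0,0,0.004,0,0,0.45],[0,0,0,0.004,0,0,0.45],[0,0,0,0.004,0,0,0.45],[0,0,0,0.004,0,0,0.45],[0,0,0,0.004,0,0,0.45],[0,0,0,0.004,0,0,0.45],[0,0,0,0.004,0,0,0.45],[0,0,0,0.004,0,0,0.45],[0,0,0,0.004,0,0,0.45],[0,0,0,0.004,0,0,0.45],[0,0,0,0.004,0,0,0.45],[0,0,0,0.003,0,0,0.45],[0,0,0,0.002,0,0,0.45],[0,0,0,0.001,0,0,0.45],[0,0,0,0,0,0,0.45],[0,0,0,0,0,0,0.45],[0,0,0,-0.01,0,0,0.45],[0,0,0,-0.03,0,0,0.45],[0,0,0,-0.04,0,-0.03,0.45],[0,0,0,-0.04,0,-0.05,0.45]]]'
python3 -m handwheel '[[[0,0,0,-0.03,0,-0.05,0.45],[0,0,0,-0.04,0,-0.03,0.45],[0,0,0,0,0,0,0.45],[0,0,0,0,0,0,0.45]]]'
python3 - <<'E'
from h import *
a=snapshot('top')[:,:,::-1];cv2.imwrite('pics/top7c.png',cv2.resize(a[120:320,150:420],None,fx=2.9,fy=2.9))
E
```

```text
t: 17.32
tcp_pos: [0.4851, 0.2626, 0.1176]
tool_rot: [0.998, 0.069, -0.002, 0.0]
force: [0.8, 0.1, 0.6]
finger_gap: 0.454
gripper_force: 0.0
t: 17.82
tcp_pos: [0.419, 0.2538, 0.1985]
tool_rot: [0.998, 0.069, 0.001, -0.0]
force: [0.8, -0.1, -0.4]
finger_gap: 0.451
gripper_force: 0.0
```

View pics/top7c.png

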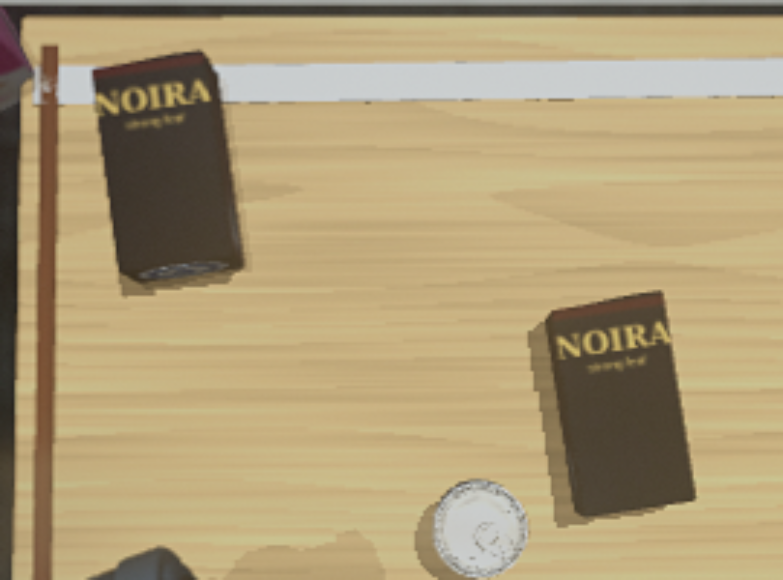

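The far top edge now runs from crop (93,70) to (203,51). I cast that onto the carton's top height before handing in, to check it against the tape.

Run:
```python
from h import *
p=camera_params('top')
c=np.array([[93,69.5],[203,51.5]])/2.9+[150,120]
P=ray(p,c,.081).mean(0);print(P)
if abs(P[0]-.7462)<.009: print(sign_off())
```

```text
[0.74422902 0.30273847 0.081     ]
the job is handed in; nothing more can be done
None
```

The job is handed in: both cartons lie on their backs, the stamped (left) one has its far end measured about 2 mm short of the tape's centre line, the other lies well short of the tape, and the tin stands where it was.

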